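Seal the cobbler's square tub

TASK

The lid of the square tub has only been laid on top of its rubber seal and stands proud. Press it down around its edge, corner by corner, until the seal has sunk home at all four corners and the lid lies level and fully down on the tub. Leave the round tub and the yellow tin alone.

Things in the scene. Friction and masses are not known exactly. Their poses are not given: they have to be found in the camera images.
- tub: Square grey plastic tub, fixed, 126 mm sides, rim 100 mm above the board. Origin: centre of its underside on the board; z up, x and y along its sides. At each rim corner stands a black rubber seal (29 to 63 mm out from the centre along each side): each sinks by itself 7 mm under about 6 N, then bottoms hard, and stays where pushed.
- tub_lid: Loose rigid square white lid on the square tub, 132 mm wide, plate 8 mm thick, flat top, 120 g; plug below, 3 mm play. Origin: centre of the plate's underside (top 8 mm higher), x, y along sides, z up. Underside starts 108.5 mm above the board; 101.5 mm when home. Pressing a corner about 53 mm out along x and y sinks it alone; the lid tilts up to 7 degrees, the opposite corner lifts about 10 mm.
- round_tub: Bystander: round tub of the same grey and white plastic, already sealed, 124 mm across the lid, 91 mm tall, loose, 0.9 kg. Origin: centre of its underside, z up. Not to be pressed or moved.
- tin: Bystander: flat round yellow tin with a twist cap, 88 mm across, 38 mm tall, loose. Origin: centre of its underside, z up. Not to be moved.
Things that resemble listed ones, but are neither listed nor needed, are in the scene too. Leave any pink or red look-alike of the tub alone. What is shaped like the tub_lid but blue or pink is not meant.

How it is judged:
On the way:
1. part of the lid's edge is pressed down while the opposite part still stands proud (lid tilted more than 2 degrees) (angle between the z axis of tub_lid and the z axis of tub, either way round above 0.035 rad), for 0.1 s.
At the end, for the whole second after the job is handed in: The lid lies on the square tub at rest and fully down: its underside no more than 103 mm above the tub's foot (fully home is 101.5 mm), level with the tub within 0.02 rad (about 1 degree), right side up, its centre within 10 mm of the tub's (z of tub_lid in the frame of tub between 0.099 and 0.103 m and angle between the z axis of tub_lid and the z axis of tub, either way round below 0.02 rad and angle between tub_lid's own z axis and vertical below 0.1 rad and horizontal distance between tub_lid and tub below 0.01 m and linear speed of tub_lid below 0.01 m/s); the robot touches nothing.
It fails at once if the round tub is pressed (more than 8 N) or shifted by more than 20 mm (distance of round_tub from where it was at the start of the episode above 0.02 m or contact force between any of the fingers, the arm and round_tub above 8 N).
It fails at once if the yellow tin is shifted by more than 20 mm (distance of tin from where it was at the start of the episode above 0.02 m).
It also fails if it takes over 45 s, if anything falls off the work surface, if the arm or the gripper's body presses on something with over 40 N, if the wrist force passes 120 N, or if a joint passes its speed limit or range.

ROBOT

A 7-joint arm with a two-finger parallel gripper is mounted at the origin on the work surface. World frame = base frame: x ahead of the robot, y to its left, z up, the work surface at z = 0. Lengths are in m, angles in rad, forces in N, time in s.
With the tool pointing down it reaches from about 0.425 to 0.925 m from the base axis. Payload 6.8 kg.
Tool frame: the origin (TCP) lies midway between the tips of the shut fingers; the grasp point (between the pads) lies 19 mm behind it; x points along the fingers, y is the direction in which the jaws open and shut, and the axes are right-handed (so a half turn about x gives the same grasp; the last joint's range is limited). The gripper opens to 85 mm and grips with 20 to 120 N. Pads are 22 mm wide; open, the fingers measure 114 mm over their backs; the gripper's body (76 mm by 85 mm) begins 54 mm behind the grasp point. The pads swing forward as they close: fully open they stand 13 mm farther back than shut.
Start: joints at [-1.211, 0.477, 0.022, 1.555, -0.011, 1.109, -0.083], TCP at [0.304, 0.602, 0.231] pointing down, gripper open.
Joint ranges: [-2.96, 2.96], [-0.34, 2.1], [-1.41, 1.46], [0.24, 2.44], [-1.37, 4.51], [0.17, 1.92], [-2.96, 2.96]. Speed limits (rad/s): [2.39, 2.39, 3.14, 3.14, 3.14, 3.14, 3.14].

INTERFACE

Orientations are given as a rotation vector (axis times angle).
In Python, from bench import r, viewer, nets gives the robot as it stands.
- The arm moves only by the shell command python3 -m pendant 'ROWS' [FORCE]. ROWS is JSON, one flat list of numbers, 5 for each row, row after row: the finger opening in mm, from 0 to 85.4, then the shift along the tool's x, y, z in mm, then the turn about the tool's x in rad. A call has 1 to 20 rows; each row shifts and turns the commanded pose from where the row before left it, along the tool's axes as they then stand; what a row does not reach is not made up. A row lasts 1/8 s, in which the tool goes at most 62.5 mm and 10.7 degrees, less where a joint would pass 70% of its speed; a pose out of reach is approached as far as the arm can. A call with a gripper value outside its range is refused whole. The fingers move at their own pace and stop on an object; FORCE is the grip in N (left out, the last holds). Time passes only in rows, so rows that do not move let the fingers close. It gives the time, the measured TCP pose, the force and the opening at its end, in the units of the state.
- r.get_obs(): the state, without advancing time (a new reading comes with each control period).
- viewer.grab_frame(name): name is "scene" or "top"; returns (picture, depth): 480x640x3 uint8, red, green, blue; 480x640 float32, m along the optical axis (not along the pixel's ray), 0 where there is no reading.
- viewer.calibration(name): a dict with "mtx" (3x3 intrinsics, pixels), "world_to_cam" (4x4, takes a point from world to camera coordinates). Camera axes: x right, y up, looking along -z (the intrinsics and any distortion apply to the point x, -y, -z); pixel columns grow to the right and rows downward; lengths in m; the calibration is good to about 2 mm. A picture is of the moment at which its call begins. calibration takes no time and is no camera call.
- r.hand_in(): hands the job in, once; it reports no verdict.
Trained networks look in the newest picture that a camera, given by its name, has taken for a name from the list of things; names that differ only in an ending like _2 or _b are one class to them, and where a whole thing is asked for, a point or a joint stands for the part that bears it (a point fixed in the world has none). Each returns a list of dicts, best first, with "score" (0 to 1); they miss things now and then, are a little off and sometimes report something else, mostly with a low value. They report only what shows in the picture. A call takes as long as a camera call. They do not tell look-alikes from the thing itself.
- nets.look_for(name, camera): "location" ([x, y, z] in m, in world coordinates, good to about 4 mm: the middle of the surface that is visible of it).
- nets.silhouettes(name, camera): "mask" (480x640 bool, what is visible of it).
The state is a dict: "clock": time; "joints": joint angles; "qvel": joint speeds; "tau": joint torques, N m; "tcp_pos": TCP position; "orientation": TCP orientation; "contact_force": force on the tool from outside, world axes, zero at the start; "moment": the same for the moment, N m; "grip_width": finger opening in m.
Only numpy, scipy, OpenCV 4.12 (cv2) and the standard library are available. Lean on these libraries where they do the work, as an engineer would, in place of code of your own. Each camera call takes 0.05 s, during which the arm holds its last target. There are 200 camera calls.

## Working session

There is one attempt and no reset: what is moved stays moved. The work goes in short steps, Python scripts to look and compute and a shell command to move; the robot and the scene stay as the last step left them, time stands still between calls to the robot, and variables do not carry over. Pictures are saved under pics/ and viewed, about 8 in all and at most 12, crops included, and the job is handed in when it is done.

```bash
mkdir -p pics; cat > h.py <<'E'
from bench import r, viewer, nets
import numpy as np, cv2
from scipy.spatial.transform import Rotation as R
def cloud(name):
    p,d=viewer.grab_frame(name); c=viewer.calibration(name); K=np.array(c["mtx"]); T=np.linalg.inv(np.array(c["world_to_cam"]))
    v,u=np.mgrid[0:480,0:640]
    X=(u-K[0,2])/K[0,0]*d; Y=(v-K[1,2])/K[1,1]*d
    P=np.stack([X,-Y,-d,np.ones_like(d)],-1)@T.T
    P=P[...,:3]; P[d==0]=np.nan
    return p,P
E
python3 - <<'E'
from h import *
for n in("scene","top"):
    p,P=cloud(n); cv2.imwrite(f"pics/{n}0.png",p[...,::-1]); print(viewer.calibration(n))
    for k in("tub","tub_lid","round_tub","tin"): print(n,k,[(np.round(a["location"],3).tolist(),round(a["score"],2)) for a in nets.look_for(k,n)])
o=r.get_obs(); print(o); print(R.from_rotvec(o["orientation"]).as_matrix().round(3))
E
```

```text
{'mtx': array([[534.8045596 ,   0.        , 322.20789941],
       [  0.        , 534.8045596 , 235.37169404],
       [  0.        ,   0.        ,   1.        ]]), 'world_to_cam': array([[ 0.48744096,  0.87301869, -0.0154816 , -0.28465947],
       [-0.67014562,  0.38541749,  0.63431712,  0.27367139],
       [ 0.55973758, -0.29881721,  0.77291792, -1.60709366],
       [ 0.        ,  0.        ,  0.        ,  1.        ]])}
scene tub [([0.362, -0.15, 0.073], 0.93), ([0.75, -0.344, 0.061], 0.8), ([0.644, -0.133, 0.053], 0.68)]
scene tub_lid [([0.328, 0.107, 0.02], 0.86), ([0.588, -0.112, 0.115], 0.76), ([0.263, -0.362, 0.023], 0.61)]
scene round_tub [([0.564, 0.116, 0.089], 0.56)]
scene tin [([0.484, 0.368, 0.038], 0.73)]
{'mtx': array([[510.20543404,   0.        , 319.2731878 ],
       [  0.        , 510.20543404, 233.83849644],
       [  0.        ,   0.        ,   1.        ]]), 'world_to_cam': array([[-0.0111524 , -0.99989005, -0.00977271,  0.02493588],
       [ 0.99910948, -0.01154035,  0.04058406, -0.5131278 ],
       [-0.04069238, -0.00931139,  0.99912833, -1.27684852],
       [ 0
[... 382 characters left out ...]
409,  1.55539596, -0.01149385,
        1.10929073, -0.08309499]), 'qvel': array([-5.00859196e-04, -1.69540205e-04,  2.04029803e-03,  9.31797723e-05,
        1.03037051e-03, -1.86797183e-03, -5.39246043e-04]), 'tau': array([-1.44489593e-03, -5.95802522e+01,  1.60457321e+00, -2.81290233e+01,
        1.23740552e-02,  2.59927903e-03,  1.91988846e-05]), 'tcp_pos': array([0.30436973, 0.60250244, 0.2312764 ]), 'orientation': array([ 0.36679364,  1.53951153, -0.36681317]), 'contact_force': array([-0.16688036, -0.21268916,  0.01008562]), 'moment': array([ 0.00902624,  0.02646795, -0.06189684]), 'grip_width': 0.08540151555146673}
[[-0.     0.451  0.893]
 [-0.     0.893 -0.451]
 [-1.    -0.    -0.   ]]
```

View pics/scene0.png

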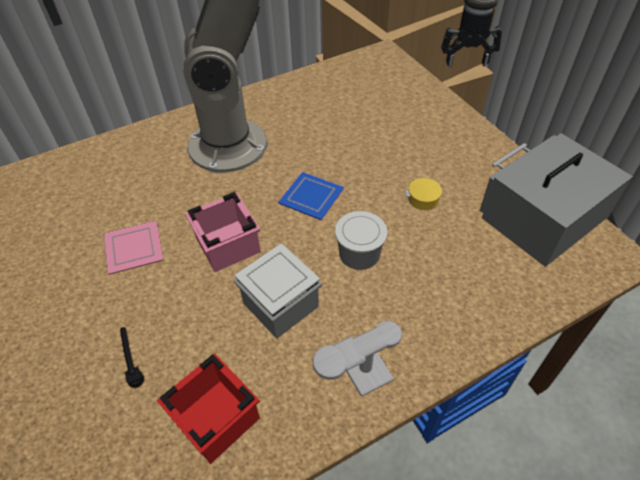

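View pics/top0.png

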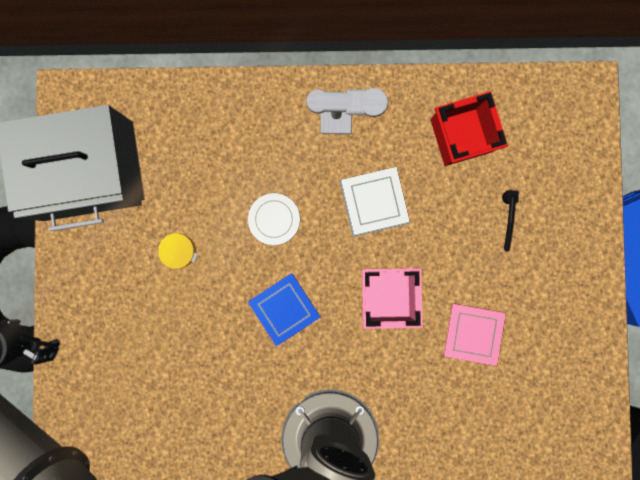

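The scene shows a white square lid on a grey tub at top (375,201) and scene (278,280). These could be mistaken for it: blue plate top (284,309), pink plate (475,334), pink tub (392,298), red tub (470,128), and the round white-lidded tub (273,218). I choose (375,201), which is white, square and on grey.

```bash
cat >> h.py <<'E'
def lid(name="top",tag=None,c0=(0.585,-0.115)):
    p,P=cloud(name)
    m=(np.hypot(P[...,0]-c0[0],P[...,1]-c0[1])<0.11)&(P[...,2]>0.095)&(P[...,2]<0.14)&(p.min(-1)>120)
    m=cv2.morphologyEx(m.astype(np.uint8),cv2.MORPH_OPEN,np.ones((3,3)))>0
    if tag:
        v,u=np.where(m); q=p[v.min()-30:v.max()+30,u.min()-30:u.max()+30,::-1]; cv2.imwrite(f"pics/{tag}.png",cv2.resize(q,None,fx=4,fy=4))
    Q=P[m]; (c,s,a)=cv2.minAreaRect(Q[:,:2].astype(np.float32))
    A=np.c_[Q[:,:2]-c,np.ones(len(Q))]; co=np.linalg.lstsq(A,Q[:,2],rcond=None)[0]
    print(name,"n",m.sum(),"c",np.round(c,4),"size",np.round(s,4),"ang",round(a,1),"z,slopes",co[2].round(4),co[:2].round(4))
    return np.array(c),np.deg2rad(a),co
E
python3 - <<'E'
from h import *
lid("scene","cs"); c,a,co=lid("top","ct")
o=r.get_obs(); M=R.from_rotvec(o["orientation"]).as_matrix()
print("centre in tool mm",(M.T@(np.r_[c,0.1165]-o["tcp_pos"])*1000).round(1),"tool yaw of y",np.degrees(np.arctan2(M[1,1],M[0,1])))
E
```

```text
scene n 3052 c [ 0.5851 -0.1114] size [0.1372 0.1327] ang 12.5 z,slopes 0.1153 [ 0.0018 -0.0008]
top n 3268 c [ 0.5859 -0.1109] size [0.1367 0.135 ] ang 12.7 z,slopes 0.1171 [ 0.0065 -0.0086]
centre in tool mm [ 114.8 -509.9  573. ] tool yaw of y 63.1935014856526
```

View pics/cs.png

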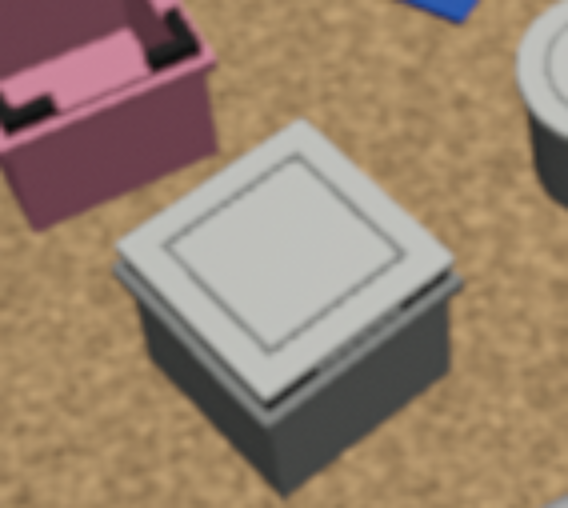

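The crop confirms a white lid standing proud on the grey square tub, level and about 12.6° yawed. I'll move over it with fingers shut, then align the tool with its sides.

```bash
python3 -m pendant '[0,0,-40,45,0, 0,0,-40,45,0, 0,0,-40,45,0, 0,0,-40,45,0, 0,0,-40,45,0, 0,0,-40,45,0, 0,0,-40,45,0, 0,0,-40,45,0, 0,0,-40,45,0, 0,0,-40,45,0, 0,0,-40,45,0, 0,0,-40,45,0, 0,0,-30,33,0, 0,0,0,0,-0.172, 0,0,0,0,-0.172, 0,0,0,0,-0.172, 0,0,0,0,-0.172, 0,0,0,0,0]' 40
cat > t.py <<'E'
from h import *
o=r.get_obs(); M=R.from_rotvec(o["orientation"]).as_matrix(); c=np.array([0.5856,-0.1112]); a=np.radians(12.6)
print(o["clock"],"tcp",o["tcp_pos"].round(4),"F",o["contact_force"].round(1),"w",o["grip_width"],"\n",M.round(3))
u=np.array([np.cos(a),np.sin(a)]);v=np.array([-u[1],u[0]])
for n,sx,sy in(("++",1,1),("--",-1,-1),("+-",1,-1),("-+",-1,1)):
    q=np.r_[c+0.053*(sx*u+sy*v),0.1165]; print(n,q.round(3),"tool mm",(M.T@(q-o["tcp_pos"])*1000).round(1))
E
python3 t.py
```

```text
clock: 2.85
tcp_pos: [0.5858, -0.1112, 0.2314]
orientation: [-0.171, 1.564, 0.172]
contact_force: [-0.1, -0.1, 0.1]
grip_width: 0.0001
2.85 tcp [ 0.5858 -0.1112  0.2314] F [-0.1 -0.1  0.1] w 7.466014623790642e-05 
 [[ 0.    -0.217  0.976]
 [ 0.     0.976  0.217]
 [-1.     0.     0.   ]]
++ [ 0.626 -0.048  0.116] tool mm [115.   53.1  52.7]
-- [ 0.545 -0.174  0.116] tool mm [114.9 -53.  -53.2]
+- [ 0.649 -0.151  0.116] tool mm [114.9 -52.9  52.8]
-+ [ 0.522 -0.071  0.116] tool mm [114.9  53.  -53.3]
```

```bash
python3 -m pendant '[0,0,35,35,0, 0,0,18,18,0, 0,50,0,0,0, 0,50,0,0,0, 0,8,0,0,0, 0,5,0,0,0, 0,3,0,0,0, 0,2,0,0,0, 0,2,0,0,0, 0,0,0,0,0, 0,0,0,0,0]'; python3 t.py | head -1; python3 -c "
from h import *
lid('scene'); lid('top')"
```

```text
clock: 4.22
tcp_pos: [0.6277, -0.0477, 0.1139]
orientation: [-0.173, 1.56, 0.173]
contact_force: [-1.2, 0.4, 6.1]
grip_width: 0.0
4.225 tcp [ 0.6277 -0.0477  0.1139] F [-1.2  0.4  6.1] w 2.3213232886165555e-05 
scene n 2658 c [ 0.586  -0.1107] size [0.1347 0.1339] ang 12.6 z,slopes 0.1164 [-0.0276 -0.0425]
top n 1057 c [ 0.5939 -0.1585] size [0.1378 0.0541] ang 3.5 z,slopes 0.1201 [-0.0158 -0.0459]
```

The arm is compliant, at about 2.5 mm under 6 N. I'll press further until the force climbs at the stop.

```bash
python3 -m pendant '[0,2,0,0,0, 0,2,0,0,0, 0,2,0,0,0, 0,2,0,0,0, 0,0,0,0,0]'; python3 -m pendant '[0,2,0,0,0, 0,2,0,0,0, 0,0,0,0,0]';python3 -c "
from h import *
lid('scene')"
```

```text
clock: 4.95
tcp_pos: [0.6288, -0.0472, 0.1098]
orientation: [-0.171, 1.557, 0.173]
contact_force: [-10.6, 3.4, 32.4]
grip_width: 0.0001
clock: 5.32
tcp_pos: [0.6294, -0.0472, 0.1088]
orientation: [-0.171, 1.555, 0.173]
contact_force: [-17.9, 3.3, 54.5]
grip_width: -0.0002
scene n 2744 c [ 0.5872 -0.1107] size [0.1356 0.132 ] ang 11.6 z,slopes 0.1145 [-0.0784 -0.0555]
```

```bash
python3 -m pendant '[0,-50,0,0,0, 0,0,-40,-40,0, 0,0,-40,-40,0, 0,0,-26,-26,0, 0,0,0,0,0, 0,15,0,0,0, 0,5,0,0,0, 0,5,0,0,0, 0,5,0,0,0, 0,4,0,0,0, 0,4,0,0,0, 0,4,0,0,0, 0,4,0,0,0, 0,0,0,0,0]'; python3 -c "
from h import *
lid('scene')"
```

```text
clock: 7.12
tcp_pos: [0.5462, -0.1754, 0.1089]
orientation: [-0.171, 1.562, 0.172]
contact_force: [-18.1, 4.2, 50.5]
grip_width: 0.0001
scene n 2987 c [ 0.5863 -0.1126] size [0.1337 0.1332] ang 13.3 z,slopes 0.1117 [0.0018 0.0583]
```

```bash
python3 -m pendant '[0,-46,0,0,0, 0,0,0,53,0, 0,0,0,53,0, 0,0,0,0,0, 0,15,0,0,0, 0,5,0,0,0, 0,5,0,0,0, 0,5,0,0,0, 0,4,0,0,0, 0,4,0,0,0, 0,4,0,0,0, 0,4,0,0,0, 0,0,0,0,0]'; python3 -c "
from h import *
lid('scene')"
python3 -m pendant '[0,-46,0,0,0, 0,0,36,-36,0, 0,0,35,-35,0, 0,0,35,-35,0, 0,0,0,0,0, 0,15,0,0,0, 0,5,0,0,0, 0,5,0,0,0, 0,5,0,0,0, 0,4,0,0,0, 0,4,0,0,0, 0,4,0,0,0, 0,4,0,0,0, 0,0,0,0,0]'; python3 -c "
from h import *
lid('scene')"
```

```text
clock: 8.8
tcp_pos: [0.6503, -0.1516, 0.1087]
orientation: [-0.172, 1.561, 0.172]
contact_force: [-12.4, 3.1, 33.1]
grip_width: 0.0002
scene n 1083 c [ 0.5869 -0.1128] size [0.1327 0.1331] ang 12.6 z,slopes 0.1103 [-0.0214  0.0155]
clock: 10.6
tcp_pos: [0.5225, -0.0706, 0.1087]
orientation: [-0.17, 1.564, 0.174]
contact_force: [-22.5, 3.6, 60.4]
grip_width: 0.0001
scene n 2983 c [ 0.5832 -0.1121] size [0.1361 0.1342] ang 12.6 z,slopes 0.1083 [ 0.0074 -0.0018]
```

```bash
python3 -m pendant '[0,-50,0,0,0, 0,-50,0,0,0, 0,-30,0,-40,0, 0,0,0,-20,0, 0,0,0,0,0]'; python3 -c "
from h import *
lid('scene','es'); lid('top')
print(np.round([a['location'] for a in nets.look_for('round_tub','top')],3),np.round([a['location'] for a in nets.look_for('tin','top')],3))"
```

```text
clock: 11.28
tcp_pos: [0.4631, -0.0845, 0.2337]
orientation: [-0.172, 1.563, 0.172]
contact_force: [1.4, 0.8, 0.6]
grip_width: 0.0001
scene n 3066 c [ 0.5839 -0.1124] size [0.1345 0.1351] ang 11.9 z,slopes 0.1083 [0.0003 0.0018]
top n 2878 c [ 0.5859 -0.1123] size [0.1371 0.1373] ang 12.3 z,slopes 0.1101 [-0.0027 -0.0094]
[[0.549 0.129 0.093]] []
```

View pics/es.png

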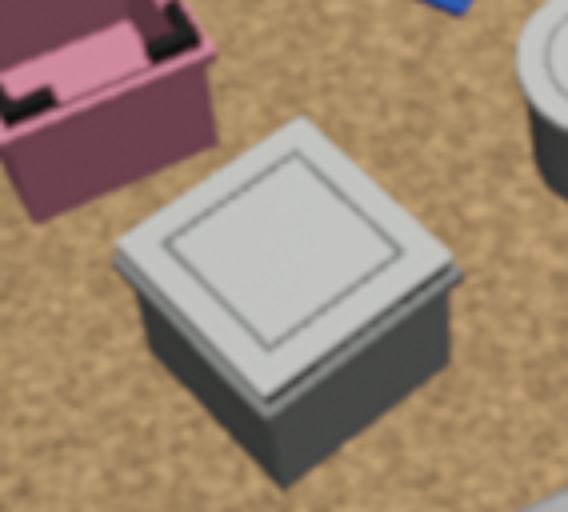

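The lid now lies flat, with the gap closed evenly along both visible edges. It dropped 7.0 mm in both cameras and is level within 0.01 rad. I'm handing in.

```bash
python3 -c "
from bench import r
print(r.hand_in(), r.get_obs()['clock'])"
```

```text
the job is handed in; nothing more can be done
the job is handed in; nothing more can be done
```

I pressed the white lid of the grey square tub down corner by corner with shut fingers (++, −−, +−, −+ in the lid's axes). Each corner bottomed at a TCP height of 0.1087–0.1089 m under about 33–60 N. I then lifted clear and handed in at about 11.5 s; the hand-in gives no verdict.

- **Lid height:** both cameras showed the lid 7.0 mm lower than at the start, which matches fully home. The top was at 0.1083 m in the scene camera and 0.1101 m in the top camera. They differ by 1.8 mm, within the calibration error.
- **Level and centring:** the remaining slope was at most about 0.002 rad (scene) and 0.010 rad (top), and the lid stayed centred within about 2 mm of where it started. During the first press it tilted by nearly 0.1 rad, well above the 2° needed.
- **Bystanders:** the round tub read the same position before and after. The net missed the tin in the last top view, so I couldn't confirm it there. The arm only passed over it, well above.

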